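Snap the roll stop onto the roll stand's rod and slide it up to the roll

TASK

The roll of film on the small white stand must not wander along its rod. Take the grey spring clip by its tab, keep it upright and press it straight down over the bare stretch of the rod, well clear of the roll (a finger's width or more), until both arms have snapped past the rod and it is fully home; then slide it along the rod until its end touches the roll's end face, leave it there upright and let go. Work by feel: never push with more than 20 N, touch the roll lightly, so that it stays where it is (not even 2 mm along the rod), do not touch stand or roll with the gripper, and the other things on the table stay where they are.

Things in the scene. Friction and masses are not known exactly. Their poses are not given: they have to be found in the camera images.
- clip_grip (a point): Centre of the grip tab of the grey spring clip (roll stop), 48 mm above the clip's underside, 34 mm above its bore axis. The clip stands opening down on its two arms, 64 mm high; same either way round (yaw + pi). Tab: upright block 12 mm thick (x: grip across this), 24 mm long (y), from 31 to 64 mm above the underside, centred on the crown. z up.
- clip: The clip, about 65 g, 31 mm wide (x), 44 mm long (y, along the rod). Origin mid underside. Crown: block 24 to 31 mm up; below it two sprung arms with inward nubs 4.5 mm under the bore axis, gap 14 mm relaxed, flared mouth 27 mm. On the rod it resists from 13 mm above home, peak 8 to 12 N (18 N if 3 mm off-centre, over 25 N if 6 mm), drops by 4 mm above home, then the crown stops hard.
- clip_bore (a point): Middle of the clip's bore: 14 mm above its underside, half-way along its length (each end 22 mm away along y). Home means this is on the rod's axis. An off-centre clip is pushed sideways towards the middle by the rod. Home on the rod it drags 2 to 5 N along it and stays as it is left. Axes of the clip.
- stand: White roll stand, fixed to the table: base plate 70 mm (x) by 236 mm (y) by 10 mm, two upright cheeks 46 mm wide, 10 mm thick and about 91 mm high at y = -110 and +110 mm, a round aluminium rod between them. Origin in the middle of the underside, y along the rod, z up.
- rod_mid (a point): On the axis of the rod, half-way between the cheeks, 55 mm above the table. Rod 20 mm in diameter, along y, free length from -105 to +105 mm; rigid. Axes of the stand.
- roll_face (a point): Centre (on the rod's axis) of the roll's end face that looks to the bare stretch. The roll, 48 mm in diameter and 60 mm long, lies on the stand's -y side of this point; the bare stretch, on the +y side, runs to the cheek at y = +105 mm. The roll is stiff on the rod: it slips only if pushed with more than about 9 N. Axes of the stand.
- roll: The roll itself (white film on a cardboard core, on the rod); origin at its centre on the rod's axis, 30 mm from each end face; axes of the stand.
- block: Bystander: small red block with two holes, 21 x 34 x 18 mm, origin under its centre.
- click_pen: Bystander: red pen, 12 x 145 x 9 mm, origin under its centre.
There are look-alikes about, which are no part of the job. Of the things shaped like the clip, the grey one is meant.

How it is judged:
On the way, in this order (a step that is already met when the one before it is completed fails the run):
1. the clip is snapped fully home on the bare rod, upright, its end at least 10 mm from the roll (x of clip_bore in the frame of rod_mid between -0.0018 and 0.0018 m and z of clip_bore in the frame of rod_mid between -0.0018 and 0.0018 m and angle between the y axis of clip_bore and the y axis of rod_mid, either way round below 0.1 rad and angle between clip's own z axis and vertical below 0.26 rad and y of clip_bore in the frame of roll_face above 0.032 m), for 0.1 s.
2. the clip, still home on the rod, has been slid up to the roll (x of clip_bore in the frame of rod_mid between -0.0018 and 0.0018 m and z of clip_bore in the frame of rod_mid between -0.0018 and 0.0018 m and angle between the y axis of clip_bore and the y axis of rod_mid, either way round below 0.1 rad and angle between clip's own z axis and vertical below 0.26 rad and y of clip_bore in the frame of roll_face below 0.0235 m), for 0.1 s.
At the end, for the whole second after the job is handed in: The clip sits fully home on the rod (bore within 1.8 mm of the rod's axis, in line within 0.1 rad, upright within 0.26 rad), its end within 1.5 mm of the roll's end face, released and at rest; the roll is within 1.5 mm of where it was (all of step 2 and y of clip_bore in the frame of roll_face above 0.0195 m and distance of roll_face from where it was at the start of the episode below 0.0015 m and linear speed of clip below 0.01 m/s); the robot touches nothing.
It fails at once if clip loaded against rod and roll with more than 40 N in all, its own squeeze of about 15 N once home included (a push of some 25 N) (contact force between clip and stand above 40 N).
It fails at once if roll shoved along the rod by more than 1.5 mm (distance of roll_face from where it was at the start of the episode above 0.0015 m).
It fails at once if robot touches the stand or roll with more than 10 N (contact force between any of the fingers, the arm and stand above 10 N).
It fails at once if red block or red pen moved by more than 20 mm (distance of any of block, click_pen from where it was at the start of the episode above 0.02 m).
It also fails if it takes over 64 s, if anything falls off the work surface, if the arm or the gripper's body presses on something with over 40 N, if the wrist force passes 120 N, or if a joint passes its speed limit or range.

ROBOT

A 6-joint arm with a two-finger parallel gripper is mounted at the origin on the work surface; the furniture and walls round the work are solid. World frame = base frame: x ahead of the robot, y to its left, z up, the work surface at z = 0. Lengths are in m, angles in rad, forces in N, time in s.
With the tool pointing down it reaches from about 0.375 to 0.9 m from the base axis. Payload 3.1 kg.
Tool frame: the origin (TCP) lies on the centre line of the jaws, within the pads' length; the fingertips stand robot.nose_length ahead of it and the grasp point (between the pads) lies 6 mm ahead of it (robot.nose_length is the distance from the TCP to the fingertips, in m); z points along the fingers, y is the line along which they close (so a half turn about z gives the same grasp; the last joint's range is limited). The gripper opens to 87 mm and grips with 3 to 60 N. Pads are 19 mm wide; open, the fingers measure 117 mm over their backs; the gripper's body (75 mm by 190 mm) begins 51 mm behind the grasp point.
Start: joints at [-1.415, 0.527, 1.433, -0, 1.181, -0.178], TCP at [0.205, -0.59, 0.248] pointing down, gripper open.
Joint ranges: [-3.08, 3.08], [-0.75, 2.2], [0.22, 2.44], [-1.43, 4.57], [0, 2.65], [-2.85, 2.85]. Speed limits (rad/s): [2.79, 2.79, 3.14, 3.14, 3.14, 3.14].

INTERFACE

Orientations are given as a unit quaternion [x, y, z, w].
In Python, from rig import robot gives the robot as it stands.
- The arm moves only by the shell command python3 -m crank 'ROWS' [FORCE]. ROWS is JSON, one flat list of numbers, 7 for each row, row after row: the shift along the tool's x, y, z in mm, then the turn, a rotation vector about the tool's x, y, z in degrees, then the closure in counts, from 0 (fully open) to 255 (shut). In form: [x, y, z, ax, ay, az, fingers, x, y, z, ax, ay, az, fingers, ...]. A call has exactly 5 rows; each row is the pose to reach, as a shift and turn from the pose commanded when the call began, along the tool's axes at that moment; what a row does not reach only later rows make up. A row lasts 1/12 s, in which the tool goes at most 41.7 mm and 7.16 degrees, less where a joint would pass 70% of its speed; a pose out of reach is approached as far as the arm can. A call with a gripper value outside its range is refused whole. The fingers move at their own pace and stop on an object; FORCE is the grip in N (left out, the last holds). Time passes only in rows, so rows that repeat a pose let the fingers close, or fill a call up. It gives the time, the measured TCP pose, the force, the opening and the grip force at its end, in the units of the state.
- robot.get_obs(): the state, without advancing time (a new reading comes with each control period).
- robot.camera(name): name is "scene" or "top"; returns a dict with "pixels" (384x512x3 uint8, red, green, blue), "intrinsics" (3x3 intrinsics, pixels), "extrinsics" (4x4, takes a point from camera to world coordinates). Camera axes: x right, y down, z forward; pixel columns grow to the right and rows downward; lengths in m; the calibration is good to about 2 mm. A picture is of the moment at which its call begins. There is no depth.
- robot.hand_in(): hands the job in; it is judged then, once.
The state is a dict: "time": time; "q": joint angles; "joint_velocities": joint speeds; "joint_torque": joint torques, N m; "position": TCP position; "tool_rot": TCP orientation; "ft_force": force on the tool from outside, world axes, zero at the start; "moment": the same for the moment, N m; "grip_width": finger opening in m; "grip_force": force on a finger pad.
Only numpy, scipy, OpenCV 4.12 (cv2) and the standard library are available. Lean on these libraries where they do the work, as an engineer would, in place of code of your own. Each camera call takes 0.05 s, during which the arm holds its last target. There are 200 camera calls.

## Working session

There is one attempt and no reset: what is moved stays moved. The work goes in short steps, Python scripts to look and compute and a shell command to move; the robot and the scene stay as the last step left them, time stands still between calls to the robot, and variables do not carry over. Pictures are saved under pics/ and viewed, at most 10 in all, crops included, and the job is handed in when it is done.

```bash
mkdir -p pics; ls; python3 - <<'E'
from rig import robot
import cv2,numpy as np
print(robot.nose_length, robot.get_obs())
for n in("scene","top"):
    c=robot.camera(n); np.savez(f"pics/{n}0.npz",**c); cv2.imwrite(f"pics/{n}0.png",c["pixels"][:,:,::-1]); print(c["intrinsics"],c["extrinsics"])
E
```

```text
pics
0.025 {'time': 0.0, 'q': array([-1.41448707e+00,  5.28449466e-01,  1.43389410e+00, -2.28137978e-05,
        1.18139134e+00, -1.78502830e-01]), 'joint_velocities': array([ 0.00080777,  0.00027362, -0.00072204,  0.00361986, -0.00048422,
       -0.00075977]), 'joint_torque': array([ 1.08555818e-03, -4.40039599e+01, -1.76593137e+01,  6.32715784e-02,
        5.82675543e-02, -1.58109542e-04]), 'position': array([ 0.20528347, -0.58961009,  0.24658445]), 'tool_rot': array([ 9.86019013e-01,  1.66629405e-01,  1.33815063e-06, -1.07117416e-03]), 'ft_force': array([ 0.1654631 , -0.45786487, -0.13081657]), 'moment': array([-0.00093906, -0.06839845, -0.00696119]), 'grip_force': 0.0, 'grip_width': 0.08711608695286749}
[[464.81693907   0.         255.38310745]
 [  0.         464.81693907 192.27465741]
 [  0.           0.           1.        ]] [[ 5.08624427e-01 -4.19366441e-01  7.51952778e-01 -4.44234597e-01]
 [-8.60988221e-01 -2.47038976e-01  4.44602100e-01 -4.61458695e-01]
 [-6.89556179e-04 -8.73557973e-01 -4.86719624e-01  7.09043718e-01]
 [ 0.00000000e+00  0.00000000e+00  0.00000000e+00  1.00000000e+00]]
[[450.26446769   0.         253.70652418]
 [  0.         450.26446769 182.68381833]
 [  0.           0.           1.        ]] [[-8.88784465e-03 -9.99136795e-01  4.05791884e-02  4.95547888e-01]
 [-9.99959702e-01  8.93186743e-03  9.03687672e-04  9.83633344e-02]
 [-1.26535554e-03 -4.05695213e-02 -9.99175917e-01  1.36748117e+00]
 [ 0.00000000e+00  0.00000000e+00  0.00000000e+00  1.00000000e+00]]
```

View pics/scene0.png

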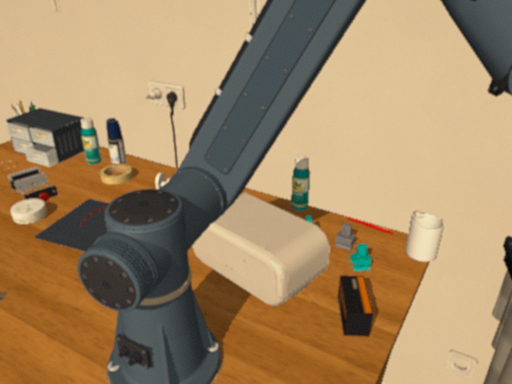

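View pics/top0.png

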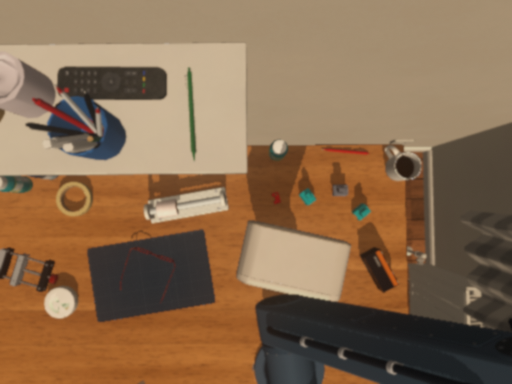

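```bash
cat > h.py <<'E'
import numpy as np,cv2
from rig import robot
def load(f): return dict(np.load(f))
def snap(n,f):
    c=robot.camera(n); np.savez(f"pics/{f}.npz",**c); return c
def proj(c,P):
    E=np.linalg.inv(c["extrinsics"]); p=E[:3,:3]@np.asarray(P,float)+E[:3,3]; p=c["intrinsics"]@p; return p[:2]/p[2]
def ray(c,uv):
    d=np.linalg.solve(c["intrinsics"],[uv[0],uv[1],1.]); return c["extrinsics"][:3,3],c["extrinsics"][:3,:3]@d
def onz(c,uv,z):
    o,d=ray(c,uv); return o+d*(z-o[2])/d[2]
def tri(c1,u1,c2,u2):
    o1,d1=ray(c1,u1);o2,d2=ray(c2,u2)
    s=np.linalg.lstsq(np.c_[d1,-d2],o2-o1,rcond=None)[0]
    a,b=o1+s[0]*d1,o2+s[1]*d2; return (a+b)/2,np.linalg.norm(a-b)
def crop(c,x,y,w,h,s):
    return cv2.resize(np.ascontiguousarray(c["pixels"][y:y+h,x:x+w,::-1]),None,fx=s,fy=s,interpolation=cv2.INTER_CUBIC)
E
python3 - <<'E'
from h import *
t=load("pics/top0.npz");s=load("pics/scene0.npz")
a=crop(t,138,175,100,60,4); b=crop(t,310,170,50,37,8); b=b[:300]; d=crop(s,325,210,50,50,6)
m=np.zeros((600,800,3),np.uint8); m[:240,:400]=a; m[:b.shape[0],400:400+b.shape[1]]=b; m[300:600,:300]=d
cv2.imwrite("pics/m1.png",m)
print(proj(s,[.49,.29,.05]),onz(t,(340,186),.064),onz(t,(187,204),.055))
E
```

```text
[196.69991814 191.68794578] [ 0.53664161 -0.15024622  0.064     ] [0.48846078 0.294362   0.055     ]
```

View pics/m1.png

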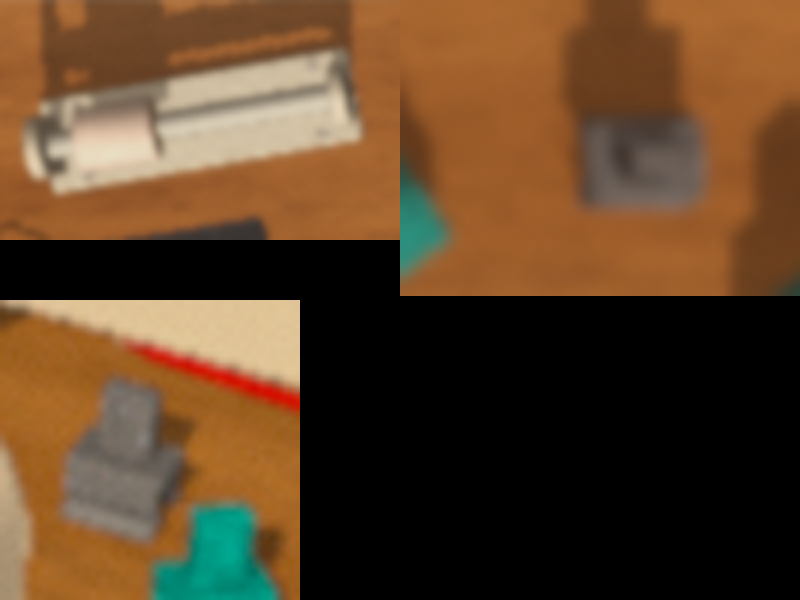

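```bash
python3 - <<'E'
from h import *
t=load("pics/top0.npz");s=load("pics/scene0.npz")
for n,c,(x,y,w,h) in(("t",t,(325,172,32,30)),("s",s,(330,215,30,40))):
    p=c["pixels"][y:y+h,x:x+w]; hsv=cv2.cvtColor(np.ascontiguousarray(p),cv2.COLOR_RGB2HSV)
    m=((hsv[...,1]<75)&(hsv[...,2]>50)&(hsv[...,2]<190)).astype(np.uint8)
    k,l,st,ce=cv2.connectedComponentsWithStats(m); i=1+st[1:,4].argmax()
    pts=np.argwhere(l==i)[:,::-1].astype(np.float32)+[x,y]; r=cv2.minAreaRect(pts.astype(np.float32)); print(n,st[i],r)
    for q in (l==i): print("".join("#" if v else "." for v in q))
    if n=="t": print([onz(t,q,.031).round(4) for q in cv2.boxPoints(r)])
print(cv2.cvtColor(t["pixels"],cv2.COLOR_RGB2GRAY)[180:202,331:352])
cv2.imwrite("pics/m2.png",crop(t,140,180,98,48,8))
E
```

```text
t [  9  13  13  10 117] ((340.0, 189.5), (9.0, 12.0), 90.0)
................................
................................
................................
................................
................................
................................
................................
................................
................................
................................
................................
................................
................................
....................#...........
.........#############..........
.........#############..........
.........#############..........
.........#############..........
.........#############..........
.........#############..........
.........#############..........
.........#############..........
.........############...........
................................
................................
................................
................................
................................
................................
................................
[array([ 0.5408, -0.1388,  0.031 ]), array([ 0.540
[... 2719 characters left out ...]
9  89  97 102 103 103 103 103 103 104 105 105 105 104 106 107
  106 107 106]
 [104  94  88  94 100 104 106 108 108 107 109 110 111 110 108 107 108 108
  108 108 109]
 [106 103 100 103 105 106 108 108 110 108 109 109 109 109 106 105 106 106
  106 107 108]
 [106 106 105 107 106 107 107 107 107 106 106 106 106 104 103 102 103 104
  104 105 103]
 [105 104 106 106 107 107 106 107 106 105 104 103 103 103 101 102 103 104
  104 101  97]
 [104 104 105 107 108 107 107 107 107 107 105 104 104 104 104 104 103 104
  104 101  91]
 [105 105 105 109 108 108 108 109 109 109 109 108 108 107 107 106 106 106
  107 101  87]
 [106 106 106 107 108 108 109 110 111 112 111 111 111 111 110 109 109 109
  109 104  89]]
```

View pics/m2.png

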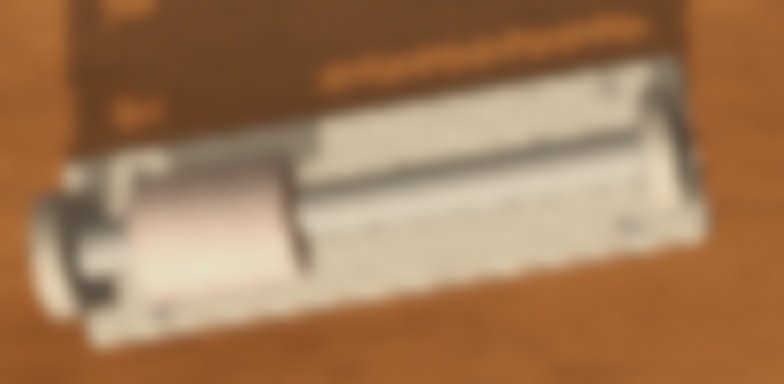

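```bash
python3 - <<'E'
from h import *
t=load("pics/top0.npz");s=load("pics/scene0.npz")
for u in((342.2,189.5),(341.7,189.3)): print(tri(t,u,s,(346.8,225)), onz(t,u,.064))
P=tri(t,(342.2,189.5),s,(346.8,225))[0]
for z,hx,hy in((64,6,12),(31,15.5,22),(0,15.5,22)):
    print(z,[proj(s,[P[0]+a*hx/1e3,P[1]+b*hy/1e3,z/1e3]).round(1).tolist() for a,b in((-1,-1),(-1,1),(1,1),(1,-1))])
f=lambda u,v:(140+(u+.5)/8-.5,180+(v+.5)/8-.5)
C=np.array([onz(t,f(*q),.010) for q in((62,160),(680,55),(708,240),(97,350))])
print(C.round(4),np.linalg.norm(np.roll(C,-1,0)-C,axis=1)); m=C.mean(0); d=C[1]+C[2]-C[0]-C[3]; d/=np.linalg.norm(d); print("mid",m,"dir",d,np.degrees(np.arctan2(d[1],d[0])))
for q in((310,212),(630,157)):
    A=onz(t,f(*q),.055); r=A-m; print("rod",A,"along",r@d,"off",r[0]*d[1]-r[1]*d[0])
for q in((283,160),(303,275),(296,215)):
  for z in(.055,.079,.031):
    A=onz(t,f(*q),z); print("face",z,(A-m)@d)
for y in(-.11,.11,0): print(proj(s,m+d*y+[0,0,.045]))
E
```

```text
(array([ 0.52654276, -0.15697644,  0.06175299]), np.float64(0.00019971286910212154)) [ 0.5264487  -0.15644412  0.064     ]
(array([ 0.5273692 , -0.15617982,  0.06096398]), np.float64(0.0012507001116735437)) [ 0.52704064 -0.15500687  0.064     ]
64 [[350.5, 226.7], [341.5, 224.1], [343.2, 221.9], [352.2, 224.5]]
31 [[351.7, 240.5], [335.3, 235.5], [339.8, 229.7], [355.9, 234.6]]
0 [[350.4, 250.5], [334.3, 245.4], [338.8, 239.5], [354.7, 244.4]]
[[0.5026 0.4207 0.01  ]
 [0.5401 0.1876 0.01  ]
 [0.4704 0.1775 0.01  ]
 [0.4311 0.4075 0.01  ]] [0.23605925 0.07046663 0.23327799 0.07270134]
mid [0.48607806 0.29830699 0.01      ] dir [ 0.16350916 -0.98654182  0.        ] -80.5893607813714
rod [0.48268636 0.31967924 0.055     ] along -0.021639189339193295 off -0.00014850366501875222
rod [0.50165558 0.20308638 0.055     ] along 0.09648617777634283 off 0.00020156817471343215
face 0.055 -0.028195730896058518
face 0.079 -0.02404487070720019
face 0.031 -0.03234659108491683
face 0.055 -0.027936909657048075
face 0.079 -0.02379078226730153
face 0.031 -0.03208303704679464
face 0.055 -0.026840143746058504
face 0.079 -0.02271407179206055
face 0.031 -0.03096621570005644
[160.74151758 183.66487599]
[227.95895272 196.77072044]
[193.48940592 190.04995643]
```

```bash
cat >> h.py <<'E'
from scipy.spatial.transform import Rotation as R
def need(x,y,z,th):
    o=robot.get_obs(); A=R.from_quat(o["tool_rot"]); c,s=np.cos(np.radians(th)),np.sin(np.radians(th))
    T=R.from_matrix(np.array([[c,s,0],[s,-c,0],[0,0,-1.]]))
    print("t %.2f"%o["time"],"p",o["position"].round(4),"F",o["ft_force"].round(2),"w %.4f"%o["grip_width"])
    print("shift",(1e3*A.inv().apply(np.array([x,y,z])-o["position"])).round(1),"turn",np.degrees((A.inv()*T).as_rotvec()).round(2))
E
python3 -c "
from h import *
need(.527,-.156,.15,90)"
```

```text
t 0.10 p [ 0.2053 -0.5897  0.2467] F [ 0.2   0.4  -0.12] w 0.0871
shift [ 446.3 -303.7   97.4] turn [ -0.08  -0.08 -70.82]
```

```bash
python3 -m crank '[30,-20,0,0,0,-7,0, 60,-40,0,0,0,-14,0, 90,-60,0,0,0,-21,0, 120,-81,0,0,0,-28,0, 149,-101,0,0,0,-35,0]'; python3 -c "
from h import *
need(.527,-.156,.15,90)"
```

```text
time: 0.52
position: [0.3135, -0.444, 0.2471]
tool_rot: [0.889, 0.458, 0.0, -0.001]
ft_force: [1.5, -0.0, 1.0]
grip_width: 0.0871
grip_force: 0.0
t 0.52 p [ 0.3135 -0.444   0.2471] F [ 1.47 -0.05  1.  ] w 0.0871
shift [358.4   6.6  97.4] turn [ -0.04  -0.06 -35.5 ]
```

```bash
python3 -m crank '[36,1,0,0,0,-7,0, 72,1,0,0,0,-14,0, 108,2,0,0,0,-21,0, 144,3,0,0,0,-28,0, 180,3,0,0,0,-35,0]'; python3 -c "
from h import *
need(.527,-.156,.15,90)"
```

```text
time: 0.93
position: [0.4214, -0.3001, 0.2473]
tool_rot: [0.71, 0.704, 0.0, -0.0]
ft_force: [1.1, -1.1, -0.5]
grip_width: 0.0868
grip_force: 0.0
t 0.93 p [ 0.4214 -0.3001  0.2473] F [ 1.15 -1.09 -0.48] w 0.0868
shift [144.9 104.4  97.3] turn [-0.02 -0.02 -0.48]
```

```bash
python3 -m crank '[29,21,15,0,0,0,0, 58,42,30,0,0,-0.5,0, 87,63,45,0,0,-0.5,0, 116,84,60,0,0,-0.5,0, 145,104,75,0,0,-0.5,0]'; python3 - <<'E'
from h import *
need(.527,-.156,.059,90)
t=snap("top","top1");s=snap("scene","scene1")
m=np.zeros((600,800,3),np.uint8)
m[:400,:520]=crop(s,140,150,130,100,4)
m[:280,520:800]=crop(t,310,155,70,70,4)
m[300:500,540:790]=crop(s,315,210,50,40,5); cv2.imwrite("pics/m3.png",m)
E
```

```text
time: 1.35
position: [0.5275, -0.1566, 0.1717]
tool_rot: [0.709, 0.705, -0.0, -0.0]
ft_force: [1.0, -1.4, 0.3]
grip_width: 0.0871
grip_force: 0.0
t 1.35 p [ 0.5275 -0.1566  0.1717] F [ 0.96 -1.38  0.35] w 0.0871
shift [  0.5  -0.5 112.7] turn [-0.01 -0.   -0.32]
```

View pics/m3.png

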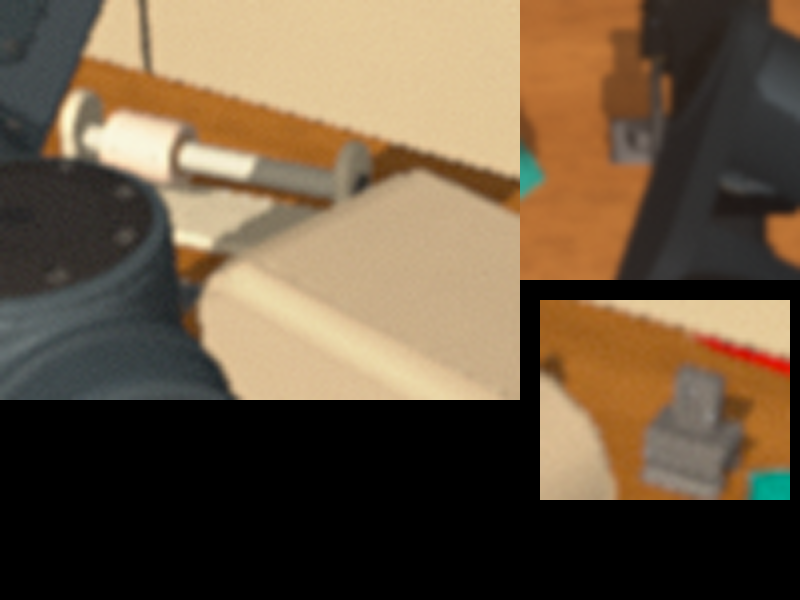

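```bash
python3 - <<'E'
from h import *
t=load("pics/top0.npz");s=load("pics/scene1.npz")
m=np.array([.4861,.2983,.055]);d=np.array([.1635,-.9865,0])
for y in(-.027,.0,.04,.105):
    for r in (-.01,0,.01):
        n=np.array([-.3,-.2,.93]);p=proj(s,m+d*y+[0,0,r]); print(y,r,((p-[140,150])*4).round(1),end=" ")
    print()
g=cv2.cvtColor(s["pixels"],cv2.COLOR_RGB2GRAY)
for u in(192,197,202,208,214,220): print(u,g[180:206,u])
E
```

```text
-0.027 -0.01 [182.2 165.7] -0.027 0 [181.2 153.8] -0.027 0.01 [180.2 141.8] 
0.0 -0.01 [214.9 172.2] 0.0 0 [214.  160.2] 0.0 0.01 [213.1 148.1] 
0.04 -0.01 [264.  181.9] 0.04 0 [263.3 169.8] 0.04 0.01 [262.6 157.7] 
0.105 -0.01 [345.9 198. ] 0.105 0 [345.4 185.8] 0.105 0.01 [345.  173.6] 
192 [118 118 115 120 119 126 155 197 227 233 235 226 194 139  88  73  88 126
 159 185 190 191 194 194 196 195]
197 [116 113 112 116 117 122 127 159 200 226 236 236 225 194 140  88  80 126
 172 189 192 192 192 195 199 196]
202 [121 121 114 113 115 115 119 128 159 202 222 225 208 173 138 106  80  87
 133 172 192 193 190 181 161 133]
208 [124 119 118 121 117 113 113 117 120 122 120 124 131 134 130 119 105  80
  84 109 133 136 122 117 119 117]
214 [120 117 115 114 118 115 112 109 109 113 116 120 123 130 134 133 124 108
  86  79  84  98 114 116 118 128]
220 [149 127 119 122 123 118 116 110 112 110 113 115 115 122 130 134 134 128
 110  87  71  81 103 139 153 160]
```

```bash
python3 -m crank '[0.5,-0.5,25,0,0,0,0, 0.5,-0.5,50,0,0,-0.3,0, 0.5,-0.5,75,0,0,-0.3,0, 0.5,-0.5,100,0,0,-0.3,0, 0.5,-0.5,112,0,0,-0.3,0]'
```

```text
time: 1.87
position: [0.5245, -0.1578, 0.0581]
tool_rot: [0.707, 0.707, -0.001, -0.002]
ft_force: [-0.6, 0.1, 0.1]
grip_width: 0.0869
grip_force: 0.0
```

```bash
python3 -m crank '[0,0,0,0,0,0,120, 0,0,0,0,0,0,200, 0,0,0,0,0,0,255, 0,0,0,0,0,0,255, 0,0,0,0,0,0,255]' 50;python3 -m crank '[0,0,0,0,0,0,255, 0,0,0,0,0,0,255, 0,0,0,0,0,0,255, 0,0,0,0,0,0,255, 0,0,0,0,0,0,255]' 50;  python3 -c "
from h import *
need(.527,-.156,.25,90)"
```

```text
time: 2.28
position: [0.527, -0.1583, 0.0618]
tool_rot: [0.707, 0.707, 0.0, 0.001]
ft_force: [0.4, -0.4, -0.3]
grip_width: 0.0615
grip_force: 0.0
time: 2.7
position: [0.5263, -0.1577, 0.0606]
tool_rot: [0.707, 0.707, 0.0, 0.0]
ft_force: [1.1, 0.8, 0.1]
grip_width: 0.0281
grip_force: 0.0
t 2.70 p [ 0.5263 -0.1577  0.0606] F [1.09 0.76 0.11] w 0.0281
shift [   1.7    0.7 -189.4] turn [ 0.01  0.   -0.01]
```

```bash
for i in 1 2; do python3 -m crank '[0,0,0,0,0,0,255, 0,0,0,0,0,0,255, 0,0,0,0,0,0,255, 0,0,0,0,0,0,255, 0,0,0,0,0,0,255]' 50; done;  python3 -c "
from h import *
need(.527,-.156,.25,90)"
```

```text
time: 3.12
position: [0.5263, -0.1577, 0.0605]
tool_rot: [0.707, 0.707, 0.0, 0.0]
ft_force: [0.2, -0.1, 0.2]
grip_width: 0.0116
grip_force: 50.0
time: 3.53
position: [0.5262, -0.1577, 0.0605]
tool_rot: [0.707, 0.707, -0.0, -0.0]
ft_force: [0.1, 0.7, -0.5]
grip_width: 0.0119
grip_force: 50.0
t 3.53 p [ 0.5262 -0.1577  0.0605] F [ 0.12  0.69 -0.54] w 0.0119
shift [   1.7    0.8 -189.5] turn [-0.    0.   -0.01]
```

```bash
python3 -m crank '[0,0,-15,0,0,0,255, 0,0,-45,0,0,0,255, 0,0,-80,0,0,0,255, 0,0,-115,0,0,0,255, 0,0,-140,0,0,0,255]';  python3 - <<'E'
from h import *
m=np.array([.4861,.2983,.055]);d=np.array([.1635,-.9865,0]); p=m+d*.025; print(p)
need(p[0],p[1],.2,99.4)
E
```

```text
time: 3.95
position: [0.5267, -0.1579, 0.2032]
tool_rot: [0.707, 0.707, 0.0, 0.001]
ft_force: [-0.2, -0.5, -1.2]
grip_width: 0.0117
grip_force: 50.0
[0.4901875 0.2736375 0.055    ]
t 3.95 p [ 0.5267 -0.1579  0.2032] F [-0.16 -0.47 -1.21] w 0.0117
shift [431.5 -36.6   2.6] turn [ 0.11  0.07 -9.41]
```

```bash
python3 -m crank '[20,-2,0,0,0,0,255, 55,-5,0,0,0,0,255, 90,-8,0,0,0,0,255, 130,-11,0,0,0,0,255, 170,-14,0,0,0,0,255]';  python3 -m crank '[40,-3,0,0,0,-1,255, 80,-6,0,0,0,-3,255, 120,-9,0,0,0,-5,255, 160,-13,0,0,0,-7,255, 190,-16,0,0,0,-9.4,255]'; python3 - <<'E'
from h import *
need(.4902,.2736,.2,99.4)
E
```

```text
time: 4.37
position: [0.5116, 0.0135, 0.2006]
tool_rot: [0.708, 0.706, -0.0, -0.0]
ft_force: [0.5, 0.2, -1.0]
grip_width: 0.0116
grip_force: 50.0
time: 4.78
position: [0.4952, 0.2052, 0.2005]
tool_rot: [0.646, 0.764, 0.0, -0.0]
ft_force: [-0.1, -0.2, -0.4]
grip_width: 0.0115
grip_force: 50.0
t 4.78 p [0.4952 0.2052 0.2005] F [-0.11 -0.2  -0.42] w 0.0115
shift [68.3  6.4  0.5] turn [-0.03 -0.04  0.16]
```

```bash
python3 -m crank '[15,2,0,0,0,0,255, 35,4,0,0,0,0.1,255, 55,5,0,0,0,0.1,255, 68,6.4,0,0,0,0.1,255, 68.3,6.4,0,0,0,0.1,255]'; python3 -m crank '[0,0,10,0,0,0,255, 0,0,22,0,0,0,255, 0,0,34,0,0,0,255, 0,0,42,0,0,0,255, 0,0,42,0,0,0,255]';python3 - <<'E'
from h import *
need(.4902,.2736,.15,99.4)
t=snap("top","top2");s=snap("scene","scene2")
m=np.zeros((600,800,3),np.uint8)
m[:300,:500]=crop(t,130,160,125,75,4)
m[300:600,:400]=crop(s,145,140,100,75,4); cv2.imwrite("pics/m4.png",m)
E
```

```text
time: 5.2
position: [0.4911, 0.2728, 0.2004]
tool_rot: [0.647, 0.763, 0.0, -0.0]
ft_force: [0.6, 0.1, -0.1]
grip_width: 0.0117
grip_force: 50.0
time: 5.62
position: [0.4903, 0.269, 0.1563]
tool_rot: [0.648, 0.762, -0.002, -0.001]
ft_force: [-0.8, -0.4, -0.7]
grip_width: 0.0119
grip_force: 50.0
t 5.62 p [0.4903 0.269  0.1563] F [-0.81 -0.45 -0.66] w 0.0119
shift [4.5 0.7 6.2] turn [-0.29  0.06 -0.2 ]
```

View pics/m4.png

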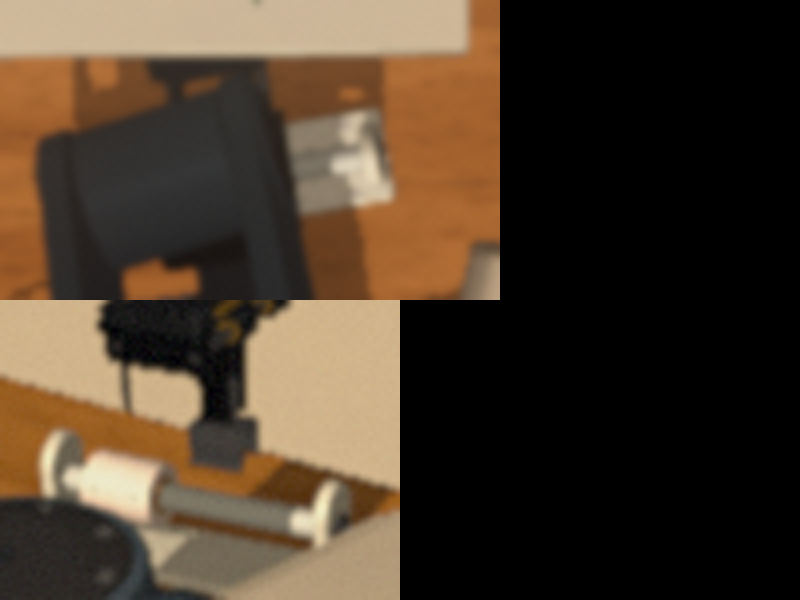

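```bash
python3 -m crank '[0,0,0,0,0,0,255, 0,0,0,0,0,0,255, 0,0,0,0,0,0,255, 0,0,0,0,0,0,255, 0,0,0,0,0,0,255]'; python3 - <<'E'
from h import *
need(.4902,.2736,.12,99.4)
E
```

```text
time: 6.13
position: [0.4917, 0.2708, 0.159]
tool_rot: [0.648, 0.762, 0.0, 0.0]
ft_force: [-0.3, 1.1, 0.0]
grip_width: 0.0116
grip_force: 50.0
t 6.13 p [0.4917 0.2708 0.159 ] F [-0.26  1.08  0.01] w 0.0116
shift [ 3.  -1.1 39. ] turn [ 0.05 -0.   -0.11]
```

```bash
python3 -m crank '[1,-0.5,8,0,0,0,255, 3,-1.1,18,0,0,-0.1,255, 3,-1.1,28,0,0,-0.1,255, 3,-1.1,36,0,0,-0.1,255, 3,-1.1,39,0,0,-0.1,255]';python3 -m crank '[0,0,0,0,0,0,255, 0,0,0,0,0,0,255, 0,0,0,0,0,0,255, 0,0,0,0,0,0,255, 0,0,0,0,0,0,255]'; python3 - <<'E'
from h import *
need(.4902,.2736,.1015,99.4)
E
```

```text
time: 6.55
position: [0.489, 0.2732, 0.1175]
tool_rot: [0.647, 0.763, -0.001, -0.001]
ft_force: [0.9, -0.2, 7.7]
grip_width: 0.0113
grip_force: 50.0
time: 6.97
position: [0.4901, 0.2735, 0.1199]
tool_rot: [0.647, 0.763, 0.0, 0.0]
ft_force: [-0.1, -0.0, -1.0]
grip_width: 0.0115
grip_force: 50.0
t 6.97 p [0.4901 0.2735 0.1199] F [-0.05 -0.02 -1.05] w 0.0115
shift [ 0.   0.1 18.4] turn [ 0.03 -0.   -0.02]
```

```bash
python3 -m crank '[0,0,1,0,0,0,255, 0,0,2,0,0,0,255, 0,0,3,0,0,0,255, 0,0,4,0,0,0,255, 0,0,4,0,0,0,255]';python3 -m crank '[0,0,0.5,0,0,0,255, 0,0,1,0,0,0,255, 0,0,1.5,0,0,0,255, 0,0,2,0,0,0,255, 0,0,2,0,0,0,255]'
```

```text
time: 7.38
position: [0.4911, 0.2738, 0.116]
tool_rot: [0.647, 0.763, 0.001, 0.001]
ft_force: [1.3, -0.1, 2.7]
grip_width: 0.0117
grip_force: 50.0
time: 7.8
position: [0.4919, 0.274, 0.1143]
tool_rot: [0.647, 0.763, 0.002, 0.001]
ft_force: [3.3, 0.0, 5.7]
grip_width: 0.0116
grip_force: 50.0
```

```bash
python3 -m crank '[0,0.5,0,0,0,0,255, 0,1,0,0,0,0,255, 0,1.5,0,0,0,0,255, 0,2,0,0,0,0,255, 0,2,0,0,0,0,255]'; python3 -c "
from h import *
need(.4902,.2736,.1015,99.4)"
```

```text
time: 8.22
position: [0.4925, 0.274, 0.1137]
tool_rot: [0.647, 0.763, 0.001, 0.0]
ft_force: [3.3, 1.9, 5.3]
grip_width: 0.0121
grip_force: 50.0
t 8.22 p [0.4925 0.274  0.1137] F [3.34 1.85 5.28] w 0.0121
shift [-0.  -2.4 12.2] turn [ 0.07 -0.01 -0.02]
```

```bash
python3 -m crank '[0,0,0,0,0,0,255, 0,0,0,0,0,0,255, 0,0,0,0,0,0,255, 0,0,0,0,0,0,255, 0,0,0,0,0,0,255]'; python3 -m crank '[0,0.5,0,0,0,0,255, 0,1,0,0,0,0,255, 0,1,0,0,0,0,255, 0,1,0,0,0,0,255, 0,1,0,0,0,0,255]'
```

```text
time: 8.63
position: [0.4924, 0.274, 0.1137]
tool_rot: [0.647, 0.763, 0.001, 0.0]
ft_force: [3.6, 0.1, 5.7]
grip_width: 0.0118
grip_force: 50.0
time: 9.05
position: [0.4927, 0.274, 0.1135]
tool_rot: [0.647, 0.763, -0.0, -0.0]
ft_force: [3.2, 1.3, 5.1]
grip_width: 0.0119
grip_force: 50.0
```

```bash
python3 -m crank '[0,0.5,0,0,0,0,255, 0,1,0,0,0,0,255, 0,1.5,0,0,0,0,255, 0,1.5,0,0,0,0,255, 0,1.5,0,0,0,0,255]'; python3 -m crank '[0,0,0,0,0,0,255, 0,0,0,0,0,0,255, 0,0,0,0,0,0,255, 0,0,0,0,0,0,255, 0,0,0,0,0,0,255]'; 
```

```text
time: 9.47
position: [0.4931, 0.274, 0.1134]
tool_rot: [0.647, 0.763, -0.001, -0.001]
ft_force: [2.1, 1.0, 5.8]
grip_width: 0.012
grip_force: 50.0
time: 9.88
position: [0.493, 0.274, 0.1134]
tool_rot: [0.647, 0.763, -0.001, -0.001]
ft_force: [2.1, 0.5, 6.7]
grip_width: 0.012
grip_force: 50.0
```

```bash
python3 -m crank '[0,0.5,0,0,0,0,255, 0,1,0,0,0,0,255, 0,1.5,0,0,0,0,255, 0,2,0,0,0,0,255, 0,2,0,0,0,0,255]'; python3 -m crank '[0,0,0,0,0,0,255, 0,0,0,0,0,0,255, 0,0,0,0,0,0,255, 0,0,0,0,0,0,255, 0,0,0,0,0,0,255]';  python3 -c "
from h import *
need(.4902,.2736,.1015,99.4); print(robot.get_obs()['moment'])"
```

```text
time: 10.3
position: [0.4936, 0.2741, 0.1132]
tool_rot: [0.647, 0.763, -0.003, -0.002]
ft_force: [-0.1, 0.7, 7.3]
grip_width: 0.0117
grip_force: 50.0
time: 10.72
position: [0.4936, 0.2741, 0.1132]
tool_rot: [0.647, 0.763, -0.003, -0.002]
ft_force: [-0.0, 0.9, 7.0]
grip_width: 0.0117
grip_force: 50.0
t 10.72 p [0.4936 0.2741 0.1132] F [-0.02  0.94  7.04] w 0.0117
shift [ 0.1 -3.3 11.7] turn [-0.37  0.03 -0.01]
[ 0.1103463  -0.12863241  0.01661635]
```

```bash
python3 -m crank '[0,0,0.4,0,0,0,255, 0,0,0.8,0,0,0,255, 0,0,1.2,0,0,0,255, 0,0,1.5,0,0,0,255, 0,0,1.5,0,0,0,255]';  python3 -m crank '[0,0,0.4,0,0,0,255, 0,0,0.8,0,0,0,255, 0,0,1.2,0,0,0,255, 0,0,1.5,0,0,0,255, 0,0,1.5,0,0,0,255]'; python3 -c "
from h import *
need(.4902,.2736,.1015,99.4); print(robot.get_obs()['moment'])"
```

```text
time: 11.13
position: [0.4936, 0.274, 0.112]
tool_rot: [0.647, 0.763, -0.003, -0.002]
ft_force: [-0.9, 0.6, 9.9]
grip_width: 0.0118
grip_force: 50.0
time: 11.55
position: [0.4936, 0.274, 0.1105]
tool_rot: [0.647, 0.763, -0.003, -0.002]
ft_force: [-0.9, -0.7, 9.5]
grip_width: 0.012
grip_force: 50.0
t 11.55 p [0.4936 0.274  0.1105] F [-0.86 -0.69  9.49] w 0.0120
shift [ 0.2 -3.4  9.1] turn [-0.36  0.04 -0.01]
[ 0.01002167 -0.07757622  0.09052921]
```

```bash
for i in 1 2; do python3 -m crank '[0,0,0.4,0,0,0,255, 0,0,0.8,0,0,0,255, 0,0,1.2,0,0,0,255, 0,0,1.5,0,0,0,255, 0,0,1.5,0,0,0,255]'; done; python3 -c "
from h import *
need(.4902,.2736,.1015,99.4); print(robot.get_obs()['moment'])"
```

```text
time: 11.97
position: [0.4936, 0.274, 0.1087]
tool_rot: [0.647, 0.763, -0.003, -0.002]
ft_force: [-0.0, 0.5, 7.2]
grip_width: 0.0116
grip_force: 50.0
time: 12.38
position: [0.4935, 0.2739, 0.1067]
tool_rot: [0.647, 0.763, -0.003, -0.002]
ft_force: [0.3, 0.3, 3.6]
grip_width: 0.0117
grip_force: 50.0
t 12.38 p [0.4935 0.2739 0.1067] F [0.35 0.33 3.58] w 0.0117
shift [ 0.2 -3.3  5.2] turn [-0.39  0.04 -0.01]
[ 0.02517037 -0.03870091 -0.00533185]
```

Past the peak; continue in small steps until the crown stops.

```bash
for i in 1 2 3; do python3 -m crank '[0,0,0.3,0,0,0,255, 0,0,0.6,0,0,0,255, 0,0,0.9,0,0,0,255, 0,0,1.2,0,0,0,255, 0,0,1.2,0,0,0,255]'; done
```

```text
time: 12.8
position: [0.4941, 0.274, 0.1054]
tool_rot: [0.647, 0.763, -0.002, -0.002]
ft_force: [-3.4, -1.1, 0.7]
grip_width: 0.0116
grip_force: 50.0
time: 13.22
position: [0.4946, 0.2741, 0.1044]
tool_rot: [0.647, 0.763, -0.002, -0.001]
ft_force: [-4.6, -0.1, -0.7]
grip_width: 0.012
grip_force: 50.0
time: 13.63
position: [0.4946, 0.2741, 0.103]
tool_rot: [0.647, 0.763, -0.002, -0.001]
ft_force: [-5.6, -0.4, -0.0]
grip_width: 0.0119
grip_force: 50.0
```

```bash
python3 -m crank '[0,-0.5,0.2,0,0,0,255, 0,-1,0.4,0,0,0,255, 0,-1.5,0.6,0,0,0,255, 0,-1.5,0.8,0,0,0,255, 0,-1.5,0.8,0,0,0,255]'; python3 -m crank '[0,0,0.2,0,0,0,255, 0,0,0.4,0,0,0,255, 0,0,0.6,0,0,0,255, 0,0,0.8,0,0,0,255, 0,0,0.8,0,0,0,255]'
```

```text
time: 14.05
position: [0.4944, 0.2741, 0.1028]
tool_rot: [0.647, 0.763, -0.001, -0.0]
ft_force: [-5.8, -1.9, -2.5]
grip_width: 0.0114
grip_force: 50.0
time: 14.47
position: [0.4944, 0.2741, 0.1021]
tool_rot: [0.647, 0.763, -0.001, -0.0]
ft_force: [-4.8, -1.3, -2.1]
grip_width: 0.0114
grip_force: 50.0
```

```bash
python3 -m crank '[0,-0.5,0.2,0,0,0,255, 0,-1,0.4,0,0,0,255, 0,-1.5,0.6,0,0,0,255, 0,-1.5,0.8,0,0,0,255, 0,-1.5,0.8,0,0,0,255]'; python3 -m crank '[0,0,0.2,0,0,0,255, 0,0,0.4,0,0,0,255, 0,0,0.6,0,0,0,255, 0,0,0.8,0,0,0,255, 0,0,0.8,0,0,0,255]'
```

```text
time: 14.88
position: [0.494, 0.2741, 0.1016]
tool_rot: [0.647, 0.763, 0.0, 0.0]
ft_force: [-3.4, -0.9, -2.5]
grip_width: 0.0118
grip_force: 50.0
time: 15.3
position: [0.4939, 0.2742, 0.1014]
tool_rot: [0.647, 0.763, 0.0, 0.0]
ft_force: [-3.1, -2.9, 4.2]
grip_width: 0.0112
grip_force: 50.0
```

```bash
python3 -m crank '[0,-0.5,0.2,0,0,0,255, 0,-1,0.4,0,0,0,255, 0,-1.5,0.6,0,0,0,255, 0,-1.5,0.6,0,0,0,255, 0,-1.5,0.6,0,0,0,255]';  python3 -c "
from h import *
need(.4902,.2736,.1015,99.4); print(robot.get_obs()['moment'])"
```

```text
time: 15.72
position: [0.4938, 0.2741, 0.1014]
tool_rot: [0.647, 0.763, 0.002, 0.001]
ft_force: [-1.8, -3.7, 6.2]
grip_width: 0.0117
grip_force: 50.0
t 15.72 p [0.4938 0.2741 0.1014] F [-1.81 -3.71  6.18] w 0.0117
shift [ 0.1 -3.6 -0.1] turn [ 0.26 -0.01 -0.01]
[-0.51799207  0.43176995  0.04231347]
```

```bash
python3 -m crank '[0,-0.3,-0.3,0,0,0,255, 1,-0.6,-0.6,0,0,0,255, 2,-0.6,-0.6,0,0,0,255, 4,-0.6,-0.6,0,0,0,255, 6,-0.6,-0.6,0,0,0,255]';  python3 -m crank '[2,0,0,0,0,0,255, 4,0,0,0,0,0,255, 6,0,0,0,0,0,255, 8,0,0,0,0,0,255, 10,0,0,0,0,0,255]';  python3 -c "
from h import *
need(.4902,.2736,.1015,99.4); print(robot.get_obs()['moment'])"
```

```text
time: 16.13
position: [0.4924, 0.279, 0.1015]
tool_rot: [0.647, 0.763, 0.001, 0.002]
ft_force: [0.7, -7.0, 5.3]
grip_width: 0.0112
grip_force: 50.0
time: 16.55
position: [0.4907, 0.2889, 0.1014]
tool_rot: [0.647, 0.763, 0.001, 0.002]
ft_force: [-1.1, -6.7, 5.5]
grip_width: 0.0115
grip_force: 50.0
t 16.55 p [0.4907 0.2889 0.1014] F [-1.14 -6.71  5.47] w 0.0115
shift [-15.   -3.   -0.1] turn [0.22 0.09 0.03]
[-1.2026114  -0.17500713  0.00870115]
```

```bash
python3 -m crank '[1,0,-0.5,0,0,0,255, 3,0,-1,0,0,0,255, 5,0,-1,0,0,0,255, 7,0,-1,0,0,0,255, 8,0,-1,0,0,0,255]';  python3 -c "
from h import *
need(.4902,.2736,.1015,99.4); print(robot.get_obs()['moment'])
t=snap('top','top3');s=snap('scene','scene3')
cv2.imwrite('pics/m5.png',np.vstack([crop(s,150,160,90,55,6),crop(t,140,180,90,45,6)]))"
```

```text
time: 16.97
position: [0.4886, 0.2979, 0.1016]
tool_rot: [0.647, 0.763, 0.001, 0.001]
ft_force: [3.0, -3.0, -4.4]
grip_width: 0.0114
grip_force: 50.0
t 16.97 p [0.4886 0.2979 0.1016] F [ 2.96 -2.97 -4.37] w 0.0114
shift [-24.3  -2.4   0.1] turn [ 0.14 -0.02 -0.01]
[-0.63600183 -0.79576099  0.00115839]
```

View pics/m5.png

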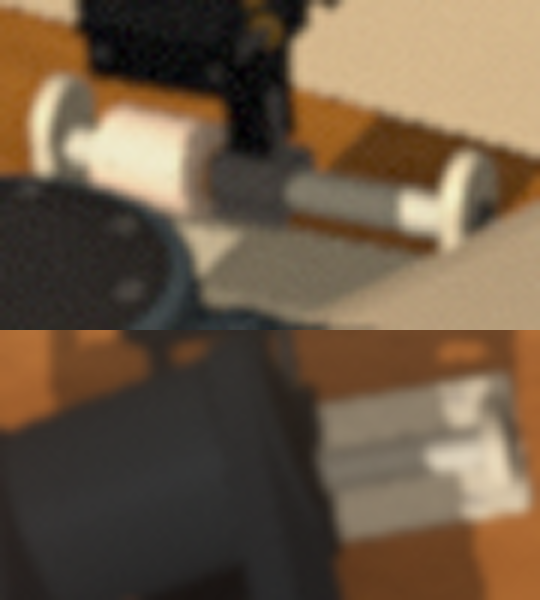

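```bash
python3 -m crank '[0.5,0.3,0.3,0,0,0,255, 1,0.6,0.5,0,0,0,255, 1.5,0.8,0.5,0,0,0,255, 2,0.8,0.5,0,0,0,255, 2,0.8,0.5,0,0,0,255]'; python3 -m crank '[0.4,0,0,0,0,0,255, 0.8,0,0,0,0,0,255, 1.2,0,0,0,0,0,255, 1.6,0,0,0,0,0,255, 2,0,0,0,0,0,255]';  python3 -c "
from h import *
need(.4902,.2736,.1015,99.4); print(robot.get_obs()['moment'])"
```

```text
time: 17.48
position: [0.4883, 0.2996, 0.1015]
tool_rot: [0.647, 0.763, 0.0, 0.0]
ft_force: [3.5, -3.2, -2.4]
grip_width: 0.0115
grip_force: 50.0
time: 17.9
position: [0.4881, 0.3011, 0.1015]
tool_rot: [0.647, 0.763, 0.0, 0.001]
ft_force: [3.5, -6.0, -0.8]
grip_width: 0.0115
grip_force: 50.0
t 17.90 p [0.4881 0.3011 0.1015] F [ 3.48 -5.99 -0.85] w 0.0115
shift [-27.4  -2.4   0. ] turn [0.05 0.06 0.02]
[-1.23737274 -0.88463252  0.04666543]
```

```bash
python3 -m crank '[0.1,0.5,0,0,0,0,255, 0.2,1,0,0,0,0,255, 0.3,1,0,0,0,0,255, 0.5,1,0,0,0,0,255, 0.5,1,0,0,0,0,255]'; python3 -m crank '[0.1,0,0,0,0,0,255, 0.2,0,0,0,0,0,255, 0.3,0,0,0,0,0,255, 0.5,0,0,0,0,0,255, 0.5,0,0,0,0,0,255]';  python3 -c "
from h import *
need(.4902,.2736,.1015,99.4); print(robot.get_obs()['moment'])"
```

```text
time: 18.32
position: [0.4882, 0.3011, 0.1015]
tool_rot: [0.647, 0.763, -0.001, 0.0]
ft_force: [2.1, -7.4, -0.1]
grip_width: 0.0118
grip_force: 50.0
time: 18.73
position: [0.4882, 0.3012, 0.1015]
tool_rot: [0.647, 0.763, -0.001, 0.001]
ft_force: [2.6, -8.2, 0.2]
grip_width: 0.0116
grip_force: 50.0
t 18.73 p [0.4882 0.3012 0.1015] F [ 2.57 -8.16  0.18] w 0.0116
shift [-27.5  -2.6   0.1] turn [-0.07  0.15  0.04]
[-1.46506293 -0.67654093  0.01652747]
```

```bash
python3 -m crank '[-0.4,0.4,0,0,0,0,255, -0.8,0.8,0,0,0,0,255, -1,0.8,0,0,0,0,255, -1,0.8,0,0,0,0,255, -1,0.8,0,0,0,0,255]';  python3 -c "
from h import *
need(.4902,.2736,.1015,99.4); print(robot.get_obs()['moment'])
t=snap('top','top4');s=snap('scene','scene4')
cv2.imwrite('pics/m6.png',crop(s,160,165,70,45,10))"
```

```text
time: 19.15
position: [0.4884, 0.3011, 0.1015]
tool_rot: [0.647, 0.763, -0.001, -0.0]
ft_force: [1.3, -6.3, 0.1]
grip_width: 0.0117
grip_force: 50.0
t 19.15 p [0.4884 0.3011 0.1015] F [ 1.3  -6.29  0.08] w 0.0117
shift [-27.4  -2.7  -0. ] turn [-0.14  0.06  0.  ]
[-0.96356329 -0.39090236 -0.01945436]
```

View pics/m6.png

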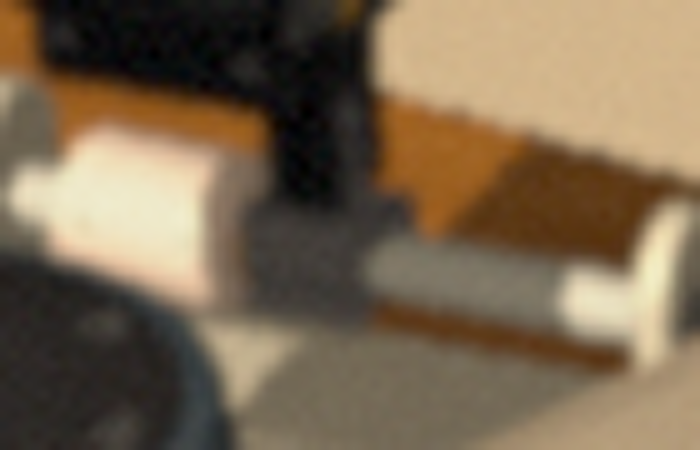

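```bash
python3 -m crank '[-0.5,0.3,0,0,0,0,255, -1,0.6,0,0,0,0,255, -1,0.6,0,0,0,0,255, -1,0.6,0,0,0,0,255, -1,0.6,0,0,0,0,255]'; python3 -m crank '[0,0,0,0,0,0,220, 0,0,0,0,0,0,200, 0,0,0,0,0,0,180, 0,0,0,0,0,0,150, 0,0,0,0,0,0,150]'; python3 -m crank '[0,0,0,0,0,0,150, 0,0,0,0,0,0,150, 0,0,0,0,0,0,150, 0,0,0,0,0,0,150, 0,0,0,0,0,0,150]'
```

```text
time: 19.67
position: [0.4888, 0.301, 0.1014]
tool_rot: [0.647, 0.763, -0.001, -0.001]
ft_force: [-3.5, -2.2, 5.4]
grip_width: 0.0118
grip_force: 50.0
time: 20.08
position: [0.4907, 0.3014, 0.1012]
tool_rot: [0.647, 0.763, 0.001, 0.0]
ft_force: [0.7, -0.4, 0.8]
grip_width: 0.03
grip_force: 0.0
time: 20.5
position: [0.4902, 0.3009, 0.1012]
tool_rot: [0.647, 0.763, 0.0, 0.0]
ft_force: [0.5, -1.0, 0.5]
grip_width: 0.0358
grip_force: 0.0
```

```bash
python3 -m crank '[0,0,-6,0,0,0,150, 0,0,-16,0,0,0,150, 0,0,-30,0,0,0,150, 0,0,-55,0,0,0,150, 0,0,-80,0,0,0,150]'; python3 -m crank '[-25,0,-20,0,0,0,150, -60,0,-40,0,0,0,150, -95,0,-40,0,0,0,150, -130,0,-40,0,0,0,150, -165,0,-40,0,0,0,150]';python3 -m crank '[-30,0,0,0,0,0,150, -60,0,0,0,0,0,150, -80,0,0,0,0,0,150, -80,0,0,0,0,0,150, -80,0,0,0,0,0,150]'; python3 -c "
from h import *
t=snap('top','top5');s=snap('scene','scene5')
cv2.imwrite('pics/m7.png',np.vstack([crop(s,150,165,90,45,7),crop(t,140,180,90,40,7)]))"
```

```text
time: 20.92
position: [0.4897, 0.3007, 0.1824]
tool_rot: [0.647, 0.763, -0.001, -0.0]
ft_force: [0.5, -0.1, -0.5]
grip_width: 0.0364
grip_force: 0.0
time: 21.33
position: [0.5174, 0.1368, 0.2231]
tool_rot: [0.647, 0.763, 0.001, 0.001]
ft_force: [0.5, -0.1, 0.5]
grip_width: 0.0358
grip_force: 0.0
time: 21.75
position: [0.5303, 0.0584, 0.2221]
tool_rot: [0.648, 0.762, 0.001, 0.0]
ft_force: [-0.3, 0.6, 0.2]
grip_width: 0.0358
grip_force: 0.0
```

View pics/m7.png

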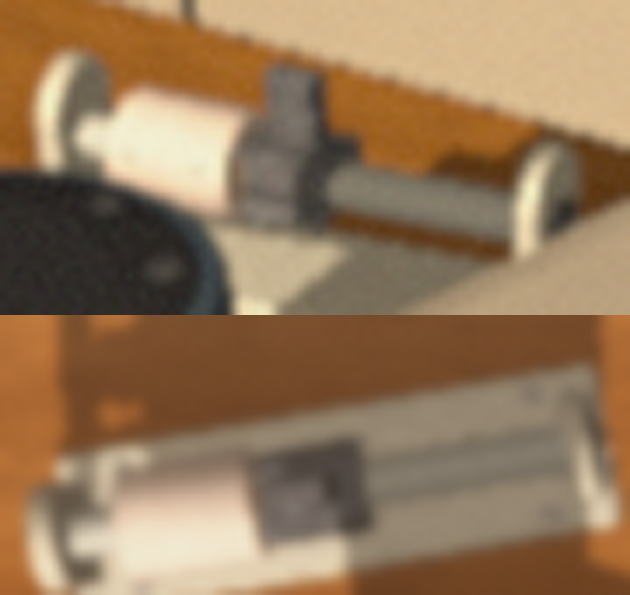

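The clip stands upright on the rod with its end against the roll face (top view around (252,500) in the picture, no gap visible), and the roll's left edge is still at column 156.

```bash
python3 -c "
from rig import robot
print(robot.hand_in())"
```

```text
the job is handed in; nothing more can be done
None
```

The job is handed in, with no verdict returned: the grey clip is pressed fully home on the bare rod, slid up until its end touches the roll, and released upright; the highest press force I read was about 10 N, and in the last pictures the roll had not visibly moved.

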